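Feel out the release groove of a ski-binding drill jig and hold its clamp open

ROBOT

A 6-joint arm with a two-finger parallel gripper is mounted at the origin on the work surface. World frame = base frame: x ahead of the robot, y to its left, z up, the work surface at z = 0. Lengths are in m, angles in rad, forces in N, time in s.
With the tool pointing down it reaches from about 0.35 to 0.725 m from the base axis. Payload 4.3 kg.
Tool frame: the origin (TCP) lies midway between the tips of the shut fingers; the grasp point (between the pads) lies env.pinch_z behind it (env.pinch_z is the distance from the TCP to the grasp point, in m); z points along the fingers, y is the line along which they close (so a half turn about z gives the same grasp; the last joint's range is limited). The gripper opens to 85 mm and grips with 20 to 120 N. Pads are 22 mm wide; open, the fingers measure 114 mm over their backs; the gripper's body (76 mm by 85 mm) begins 54 mm behind the grasp point. The pads swing forward as they close: fully open they stand 13 mm farther back than shut.
Start: joints at [1.223, 0.377, 0.081, 1.274, 0, 1.46], TCP at [0.135, 0.559, 0.231] pointing down, gripper open.
Joint ranges: [-2.72, 2.72], [-0.84, 1.66], [-1.02, 1.22], [-1.77, 2.12], [-1.37, 1.28], [-3.14, 3.14]. Speed limits (rad/s): [2.57, 2.57, 3.14, 3.14, 3.14, 3.14].

INTERFACE

Orientations are given as [roll, pitch, yaw] about the fixed x, y, z axes, in that order (R = Rz(yaw) Ry(pitch) Rx(roll)).
In Python, from workcell import env gives the robot as it stands.
- The arm moves only by the tool play_rows, never from a script. Its argument "steps" is a list of rows, each a list of 2 entries, a list of its own where there are three numbers: the shift along the tool's x, y, z in cm, then the turn, a rotation vector about the tool's x, y, z in degrees. In form: [[[tx, ty, tz], [rx, ry, rz]], ...]. A call has 1 to 12 rows; each row shifts and turns the commanded pose from where the row before left it, along the tool's axes as they then stand; what a row does not reach is not made up. A row lasts 1/10 s, in which the tool goes at most 50 mm and 8.59 degrees, less where a joint would pass 70% of its speed; a pose out of reach is approached as far as the arm can. A call is refused whole if a number of a shift passes 5 or a number of a turn 8.59, either way. A call with a gripper value outside its range is refused whole. "jaw" is the opening in per cent of the stroke, from 0 (shut) to 100 (fully open), set as the call begins (left out, the last holds). The fingers move at their own pace and stop on an object; "newtons" is the grip in N (left out, the last holds). Time passes only in rows, so rows that do not move let the fingers close. It gives the time, the measured TCP pose, the force, the opening and the grip force at its end, in the units of the state.
- env.observe(): the state, without advancing time (a new reading comes with each control period).
- env.camera(name): name is "scene" or "top" or "wrist"; returns a dict with "img" (384x512x3 uint8, red, green, blue), "K" (3x3 intrinsics, pixels), "R" (3x3) and "t" (3): a world point X has camera coordinates R X + t; the wrist camera has in their place "T_tool_cam" (4x4, takes a point from camera to tool coordinates, whose origin is the TCP and whose axes are the flange's). Camera axes: x right, y down, z forward; pixel columns grow to the right and rows downward; lengths in m; the calibration is good to about 2 mm. A picture is of the moment at which its call begins: read the wrist's pose just before it. There is no depth.
- env.job_done(): hands the job in; it is judged then, once.
The state is a dict: "time": time; "joints": joint angles; "qvel": joint speeds; "joint_efforts": joint torques, N m; "tool_pos": TCP position; "ee_rot": TCP orientation; "wrist_force": force on the tool from outside, world axes, zero at the start; "ft_torque": the same for the moment, N m; "gripper_width": opening from 0.0 (shut) to 1.0 (fully open); "grasp_force": force on a finger pad.
Only numpy, scipy, OpenCV 4.12 (cv2) and the standard library are available. Lean on these libraries where they do the work, as an engineer would, in place of code of your own. Each camera call takes 0.05 s, during which the arm holds its last target. There are 200 camera calls.

TASK

The drill jig is still clamped on the ski. Start beside either grey end block and run a fingertip along the top of the jig's near edge until you find the release groove, then press the key inside the groove fully home so that the jaws let go of the ski. Finish while still holding the key down, so the jig can be taken off; work by touch only, gripping and lifting nothing, do not lean hard on the jig, and leave the tools and supplies around it alone.

Things in the scene. Friction and masses are not known exactly. Their poses are not given: they have to be found in the camera images.
- jig: Aluminium drill jig, level and fixed on a ski lying across in front of the robot. Origin: centre of its underside, on the ski's top, 74 mm above the bench; x away from the robot, y left along the ski, z up; only yaw turns. Deck 110 (x) by 500 mm (y), top z = 8 mm, two template plates on it to z = 12. Grey end blocks at |y| = 170 to 250 mm, top z = 44, a yellow carrying bow outside each.
- edge_right (a point): Where the near edge runs into the right end block (jig x = -47, y = -170, z = 32 mm), on the edge's top, mid-width. The near edge is a straight aluminium bar 16 mm wide, flat and level on top (jig z = 32 mm), through both end blocks; free air on the robot's side, deck 24 mm lower on the other. A plain rail of the same height is the far edge.
- edge_left (a point): Same at the left end block (jig y = +170). Between the two, the bar's top has one gap, the release groove: 40 mm along the bar, right across it, 11 mm deep down to the key. Its middle lies anywhere from jig y = -65 to +65 mm: not reported, to be felt for. Use closed fingers: up to 34 mm along the bar they fit in, and may overhang it on both sides. The bar does not shift.
- release_key (a joint): Key that forms the groove's bottom: aluminium, 37 mm along the bar, 15 mm wide, top 11 mm below the bar's top. Pressed straight down; value is its travel in m: 0 up, 0.007 fully home on a stop. A spring resists: 4 N at first, 10 N fully home; let go, it rises again. It draws the dark jaws under the jig off the ski's sides by as much.
- tap_guide: Loose steel tapping guide, a 22 mm round spool 42 mm tall, standing upright on the jig's deck between the template plates, at least 35 mm from the near bar. Origin: centre of its foot. Bystander.
- screwdriver: Loose screwdriver, 200 mm long, lying on the bench between robot and ski. Origin near its middle, on the bench; x axis along it towards the tip. Bystander.
- wax_bar: Loose yellow bar of ski wax, 45 x 105 x 22 mm, lying on the bench between robot and ski. Origin: centre of its underside. Bystander. (The ski's two green vices, 430 mm either side of its middle, with screw handles towards the robot, are lower than 80 mm.)
- spray_bottle: Loose green bottle of wax remover, 68 mm across, 170 mm tall, standing on the bench beyond the ski. Origin: centre of its foot. Bystander.

How it is judged:
On the way, in this order (a step that is already met when the one before it is completed fails the run):
1. a fingertip touches the top of the jig's near edge next to an end block (more than 112 mm from the jig's middle) (contact force between the fingers and jig above 0.3 N and x of the grasp point in the frame of jig between -0.107 and 0.013 m and z of the grasp point in the frame of jig above 0.036 m and value of joint release_key below 0.002 m and (y of the grasp point in the frame of jig above 0.112 m or y of the grasp point in the frame of jig below -0.112 m)), for 0.05 s.
2. the fingertip, moving inward, touches the top of the edge again 78 to 105 mm from the jig's middle (contact force between the fingers and jig above 0.3 N and x of the grasp point in the frame of jig between -0.107 and 0.013 m and z of the grasp point in the frame of jig above 0.036 m and value of joint release_key below 0.002 m and (y of the grasp point in the frame of jig between 0.078 and 0.105 m or y of the grasp point in the frame of jig between -0.105 and -0.078 m)), for 0.05 s.
3. the key in the groove is pressed home (at least 5.5 of 7 mm) by the fingers (value of joint release_key above 0.0055 m and contact force between the fingers and jig above 4 N), for 0.2 s.
At the end, for the whole second after the job is handed in: The program ends with the fingers still holding the release key down, at rest, at least 5.5 mm of its 7 mm, with more than 4 N of finger force on the jig, and all four bystanders within 15 mm of where they started (all of step 3 and velocity of joint release_key between -0.005 and 0.005 m/s and distance of each of tap_guide, screwdriver, wax_bar, spray_bottle from where it was at the start of the episode below 0.015 m); the arm keeps its last pose, push and grip.
It fails at once if the fingers bear on the jig with more than 60 N (contact force between the fingers and jig above 60 N).
It fails at once if a bystander is knocked, carried or lifted (moved more than 20 mm) (distance of any of tap_guide, screwdriver, wax_bar, spray_bottle from where it was at the start of the episode above 0.02 m).
It fails at once if the fingers handle one of the bystanders (touch it with more than 2 N) (contact force between the fingers and tap_guide above 2 N or contact force between the fingers and screwdriver above 2 N or contact force between the fingers and wax_bar above 2 N or contact force between the fingers and spray_bottle above 2 N).
It also fails if it takes over 58 s, if anything falls off the work surface, if the arm or the gripper's body presses on something with over 40 N, if the wrist force passes 120 N, or if a joint passes its speed limit or range.

## Working session

There is one attempt and no reset: what is moved stays moved. The work goes in short steps, Python scripts to look and compute and a tool call to move; the robot and the scene stay as the last step left them, time stands still between calls to the robot, and variables do not carry over. Pictures are saved under pics/ and viewed, at most 10 in all, crops included, and the job is handed in when it is done.

Besides the shell and the picture viewer there is one more tool, called after "Request:" as a command line: name --argument value ..., lists and objects as JSON in quotes. play_rows: Moves the arm, as the interface text tells. Its arguments: {"type":"object","properties":{"steps":{"type":"array"},"jaw":{"type":"number"},"newtons":{"type":"number"}},"required":["steps"]}

```bash
mkdir -p pics; python3 - <<'E'
from workcell import env
import cv2,json
o=env.observe();print(o,env.pinch_z)
for n in("scene","top"):
    c=env.camera(n);cv2.imwrite(f"pics/{n}1.png",cv2.resize(c["img"][:,:,::-1],(800,600),interpolation=cv2.INTER_CUBIC))
    print(n,c["K"].tolist(),c["R"].tolist(),c["t"].tolist())
E
```

```text
{'time': 0.0, 'joints': array([1.22271064e+00, 3.78112881e-01, 7.96068406e-02, 1.27436350e+00,
       7.36215146e-07, 1.46051621e+00]), 'qvel': array([-0.00148335,  0.00027889, -0.00088777,  0.00097473,  0.00012956,
        0.00054103]), 'joint_efforts': array([-2.50454814e-04, -4.63607025e+01,  2.69874215e+01,  2.10646290e-02,
       -3.03181296e-04,  1.57330575e-06]), 'tool_pos': array([0.13521238, 0.55820632, 0.23032503]), 'ee_rot': array([-3.13953212e+00, -2.28902544e-04,  2.90378685e+00]), 'wrist_force': array([-0.40425674, -0.463202  , -1.51731125]), 'ft_torque': array([ 0.01225567, -0.01723834,  0.01340057]), 'grasp_force': 0.0, 'gripper_width': 1.003279513769817} 0.0187
scene [[487.8184087667976, 0.0, 249.70010036208308], [0.0, 487.8184087667976, 191.2861740102582], [0.0, 0.0, 1.0]] [[0.7347390665176639, 0.6782633224363603, 0.0108337237523288], [0.47477919088059695, -0.5027737230300919, -0.7223595388289867], [-0.4845030691745076, 0.5358893998466943, -0.6914328073590611]] [-0.4043410475804012, -0.1976816388125882, 1.2093283237387995]
top [[366.843726957768, 0.0, 258.57979191990484], [0.0, 366.843726957768, 188.78175740183335], [0.0, 0.0, 1.0]] [[-0.012826938011029578, -0.99990713467036, -0.004603443990319996], [-0.9969474420901849, 0.013143290926517932, -0.07696136442045372], [0.07701472178160598, 0.0036022130602895316, -0.9970234484153168]] [0.0012168041452199083, 0.5720711953883744, 0.7461730599377527]
```

View pics/scene1.png

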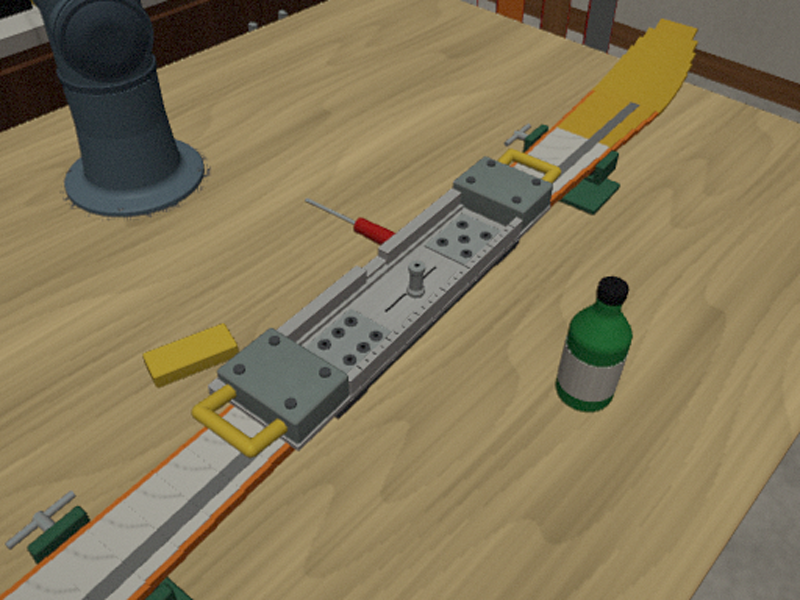

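View pics/top1.png

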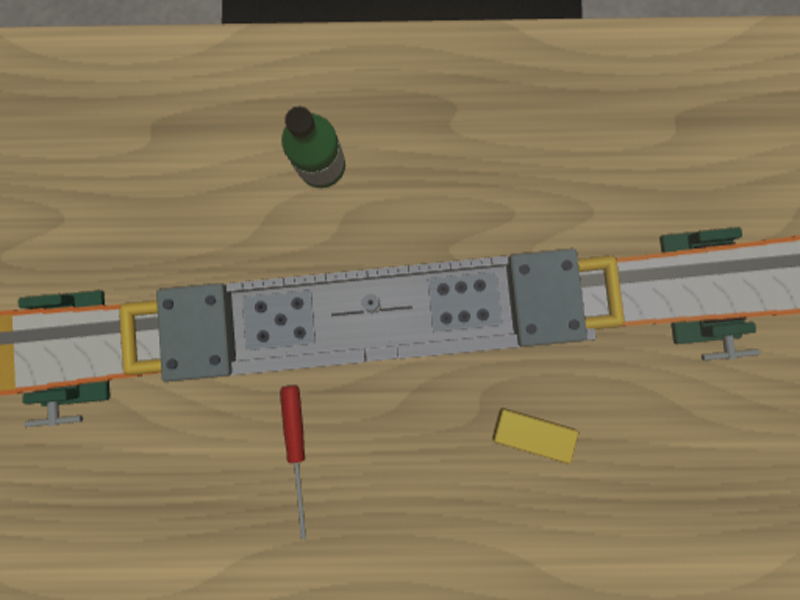

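The two views show the jig between its grey blocks, yawed slightly. In the top view the blocks' inner near corners are at (230,374) and (519,346). A gap in the near bar appears around (381,353), with the red screwdriver handle below the bar at (290,390) and the wax at (536,436). Next I'll fit the jig pose.

```bash
cat > h.py <<'E'
from workcell import env
import numpy as np,cv2
from scipy.optimize import least_squares
def ray(c,u,v,z):
    d=c["R"].T@np.linalg.inv(c["K"])@[u*.64,v*.64,1]; o=-c["R"].T@c["t"]
    return o+d*(z-o[2])/d[2]
def proj(c,X):
    p=(np.asarray(X)@c["R"].T+c["t"])@c["K"].T; return p[:,:2]/p[:,2:]/.64
E
python3 - <<'E'
from h import *
t=env.camera("top");s=env.camera("scene")
sg=[(-1,-170),(1,-170),(1,-250),(-1,-250),(-1,170),(1,170),(1,250),(-1,250)]
T=[(519,346),(510,255),(575,249),(583,338),(230,374),(225,285),(157,290),(163,380)]
S=[(271,329),(348,378),(300,428),(220,372),(454,185),(523,203),(551,180),(489,157)]
def W(p,P):
    c,q=np.cos(p[3]),np.sin(p[3]);P=np.array(P)/1000
    return P@np.array([[c,q,0],[-q,c,0],[0,0,1]])+p[:3]
def r(p):
    X=W(p,[(a*p[4]*1000,y,44) for a,y in sg])
    return np.r_[(proj(t,X)-T).ravel(),(proj(s,X)-S).ravel()]
f=least_squares(r,[.5,0,.074,.05,.05],loss='soft_l1',x_scale=[.1,.1,.1,.1,.1]);p=f.x
print(p.round(4),r(p).round(1))
np.save("jig.npy",p)
q=p.copy();
for n,P in(("R",(-47,-170,32)),("L",(-47,170,32))):print(n,W(q,[P]).round(4))
def inv(X):
    d=X-p[:3];c,q=np.cos(p[3]),np.sin(p[3]);return np.array([c*d[0]+q*d[1],-q*d[0]+c*d[1]])*1000
zt=p[2]+.032
print([inv(ray(t,u,v,zt)).round(1) for u,v in[(365,353),(398,351),(231,367),(518,341)]])
print("driver,wax",[ray(t,u,v,.02).round(3) for u,v in[(290,387),(303,538),(498,409),(577,432),(572,462)]])
# crop
im=cv2.resize(t["img"][205:250,140:345,::-1],None,fx=3.9,fy=8,interpolation=cv2.INTER_CUBIC);cv2.imwrite("pics/crop.png",im)
E
```

```text
[0.5434 0.0342 0.067  0.0867 0.0533] [-1.  -1.5 -2.3  0.1 -0.4 -0.6  2.6 -0.3 -0.  -0.6 -1.8 -1.5 -0.9  0.2
 -0.9  0.2  0.2  0.1 -0.2 -1.6 -6.7 -0.8 -4.6  2.  -2.5 -1.  -1.8 11.7
  1.2  5.7 -4.8  0.7]
R [[ 0.5113 -0.1392  0.099 ]]
L [[0.4818 0.1995 0.099 ]]
[array([-45.5,  10.9]), array([-47.1, -28.7]), array([-46.2, 171.9]), array([ -49.5, -172.8])]
driver,wax [array([0.452, 0.147, 0.02 ]), array([0.257, 0.129, 0.02 ]), array([ 0.419, -0.129,  0.02 ]), array([ 0.388, -0.232,  0.02 ]), array([ 0.349, -0.224,  0.02 ])]
```

View pics/crop.png

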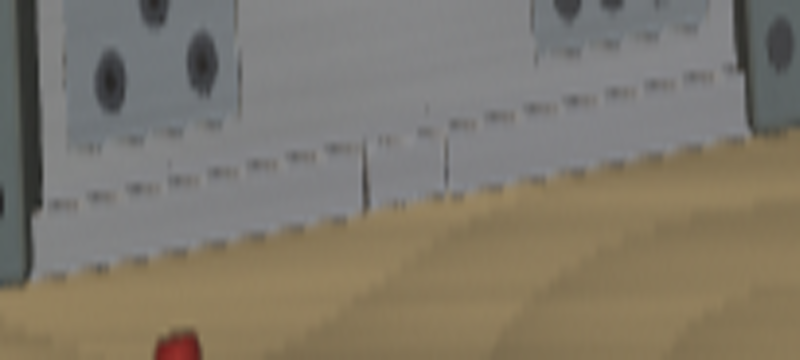

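Top crop: the groove spans crop columns 365 to 446, about (365–397, 352) in the 800-pixel image, so its middle is near jig y ≈ -9 mm. I'll refit with z = 0.074 and compute the approach.

```bash
cat >> h.py <<'E'
def W(p,P):
    c,q=np.cos(p[3]),np.sin(p[3]);P=np.array(P)/1000
    return P@np.array([[c,q,0],[-q,c,0],[0,0,1]])+p[:3]
def inv(p,X):
    d=np.array(X)-p[:3];c,q=np.cos(p[3]),np.sin(p[3]);return np.array([c*d[0]+q*d[1],-q*d[0]+c*d[1],d[2]])*1000
def go(X,yaw,o=None):
    from scipy.spatial.transform import Rotation as Ro
    o=o or env.observe();R=Ro.from_euler('xyz',o["ee_rot"])
    G=Ro.from_euler('xyz',[np.pi,0,yaw])
    print("tool shift cm",(R.inv().apply(X-o["tool_pos"])*100).round(2),"rotvec deg",np.degrees((R.inv()*G).as_rotvec()).round(2))
    print("world d mm",((X-o["tool_pos"])*1000).round(1))
E
python3 - <<'E'
from h import *
t=env.camera("top");s=env.camera("scene")
P=[(-a,y,44) for a,y in[]]
J=[(-47,170,32),(-47,-170,32)]
# bar: outer/inner edges mid-width at the blocks, and blocks' corners in y
T=[(519,346),(510,255),(575,249),(583,338),(230,374),(225,285),(157,290),(163,380)]
sg=[(-1,-170),(1,-170),(1,-250),(-1,-250),(-1,170),(1,170),(1,250),(-1,250)]
def full(q): return np.r_[q[:2],.074,q[2]]
r=lambda q:np.r_[(proj(t,W(full(q),[(a*q[3]*1e3,y,44) for a,y in sg]))-T).ravel(),(proj(t,W(full(q),J))-[(231,367),(518,341)]).ravel()]
f=least_squares(r,[.54,.03,.08,.05]);p=full(f.x);np.save("jig.npy",p)
print(p.round(4),f.x[3],r(f.x).round(1))
print([inv(p,ray(t,u,v,.106)).round(1) for u,v in[(365,353),(397.5,351)]])
print("bar outer/inner at ends (jig)",[inv(p,ray(t,u,v,.106)).round(1) for u,v in[(((140+a/3.9)/.64),(205+b/8)/.64) for a,b in[(40,278),(40,210),(745,137),(745,70)]]])
X=W(p,[(-47,135,82)])[0];print(X);go(X,np.pi/2+p[3])
E
```

```text
[0.5425 0.0331 0.074  0.0843] 0.052670676582105704 [ 1.  -0.9 -0.1  0.7  2.5  0.1  5.4  0.4 -1.1 -0.4 -2.7 -1.3 -2.5  0.3
 -2.7  0.3  0.7  1.1 -0.5 -0.8]
[array([-44.5,  11.3,  32. ]), array([-45.9, -27.3,  32. ])]
bar outer/inner at ends (jig) [array([-54.9, 166.9,  32. ]), array([-39.4, 165.7,  32. ]), array([ -55. , -168.8,   32. ]), array([ -39.7, -170.5,   32. ])]
[0.48434636 0.16365318 0.156     ]
tool shift cm [-43.22 -30.16   7.52] rotvec deg [-3.000e-02  2.000e-02  7.155e+01]
world d mm [ 349. -395.  -75.]
```

Request:
play_rows --steps '[[[-2.2, -1.5, 0], [0, 0, 0]], [[-3.7, -2.6, 0], [0, 0, 0]], [[-3.7, -2.6, 0], [0, 0, 0]], [[-3.7, -2.6, 0], [0, 0, 0]], [[-3.7, -2.6, 0], [0, 0, 0]], [[-3.7, -2.6, 0], [0, 0, 0]], [[-3.7, -2.6, 0], [0, 0, 0]], [[-3.7, -2.6, 0], [0, 0, 0]], [[-3.7, -2.6, 0], [0, 0, 0]], [[-3.7, -2.6, 0], [0, 0, 0]], [[-3.7, -2.6, 0], [0, 0, 0]], [[-3.7, -2.6, 0], [0, 0, 0]]]' --jaw 0 --newtons 30

```text
time: 1.5
tool_pos: [0.4825, 0.1637, 0.2315]
ee_rot: [3.141, 0.0, 2.904]
wrist_force: [0.3, 1.1, -0.3]
gripper_width: 0.0
grasp_force: 0.0
```

Request:
play_rows --steps '[[[0, 0, 0], [0, 0, 7.2]], [[0, 0, 0], [0, 0, 7.2]], [[0, 0, 0], [0, 0, 7.2]], [[0, 0, 0], [0, 0, 7.2]], [[0, 0, 0], [0, 0, 7.2]], [[0, 0, 0], [0, 0, 7.2]], [[0, 0, 0], [0, 0, 7.2]], [[0, 0, 0], [0, 0, 7.2]], [[0, 0, 0], [0, 0, 7.2]], [[0, 0, 0], [0, 0, 6.7]], [[0, 0, 0], [0, 0, 0]], [[0, 0, 0], [0, 0, 0]]]'

```text
time: 2.7
tool_pos: [0.4815, 0.1653, 0.2313]
ee_rot: [3.142, -0.0, 1.658]
wrist_force: [0.4, 0.2, -0.3]
gripper_width: 0.003
grasp_force: 0.0
```

```bash
cat > st.py <<'E'
from h import *
import sys
o=env.observe();p=np.load("jig.npy");
print("jig",inv(p,o["tool_pos"]).round(1),"rot",o["ee_rot"].round(3),"F",o["wrist_force"].round(2),"t",round(o["time"],2),"w",round(o["gripper_width"],3))
if len(sys.argv)>1: go(W(p,[[float(a) for a in sys.argv[1:4]]])[0],np.pi/2+p[3])
E
python3 st.py -47 135 52; python3 - <<'E'
from h import *
c=env.camera("wrist");cv2.imwrite("pics/w1.png",c["img"][:,:,::-1])
c=env.camera("top");cv2.imwrite("pics/t2.png",c["img"][:,:,::-1])
E
```

```text
jig [-49.7 136.9 157.3] rot [ 3.142 -0.     1.658] F [ 0.35  0.18 -0.28] t 2.7 w 0.003
tool shift cm [-0.19  0.27 10.53] rotvec deg [ 0.01 -0.    0.18]
world d mm [   2.9   -1.6 -105.3]
```

Request:
play_rows --steps '[[[-0.2, 0.3, 1.5], [0, 0, 0]], [[0, 0, 2], [0, 0, 0]], [[0, 0, 2], [0, 0, 0]], [[0, 0, 2], [0, 0, 0]], [[0, 0, 2], [0, 0, 0]], [[0, 0, 1], [0, 0, 0]], [[0, 0, 0], [0, 0, 0]]]'

```text
time: 3.5
tool_pos: [0.4834, 0.1632, 0.125]
ee_rot: [-3.139, 0.0, 1.656]
wrist_force: [0.2, -0.5, 0.4]
gripper_width: 0.003
grasp_force: 0.0
```

```bash
python3 st.py -47 135 42; python3 - <<'E'
from h import *
c=env.camera("wrist");cv2.imwrite("pics/w2.png",c["img"][:,:,::-1])
E
```

```text
jig [-48.  134.7  51. ] rot [-3.139  0.     1.656] F [ 0.2  -0.48  0.43] t 3.5 w 0.003
tool shift cm [0.03 0.11 0.9 ] rotvec deg [-0.18  0.02  0.08]
world d mm [ 1.   0.4 -9. ]
```

View pics/w2.png

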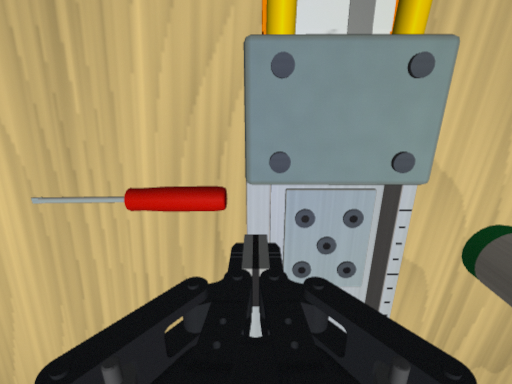

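The closed fingers (around column 255) hover over the near bar (columns 247–270), clear of the left block and the screwdriver. I'll descend until they touch.

Request:
play_rows --steps '[[[0, 0.1, 0.8], [0, 0, 0]], [[0, 0, 0.5], [0, 0, 0]], [[0, 0, 0.2], [0, 0, 0]], [[0, 0, 0.1], [0, 0, 0]], [[0, 0, 0.1], [0, 0, 0]], [[0, 0, 0], [0, 0, 0]]]'

```text
time: 4.15
tool_pos: [0.4857, 0.1636, 0.1093]
ee_rot: [3.141, -0.0, 1.656]
wrist_force: [0.5, 0.1, 0.4]
gripper_width: -0.003
grasp_force: 0.0
```

Request:
play_rows --steps '[[[0, 0, 0.1], [0, 0, 0]], [[0, 0, 0], [0, 0, 0]]]'

```text
time: 4.35
tool_pos: [0.4857, 0.1636, 0.1083]
ee_rot: [3.142, -0.0, 1.656]
wrist_force: [0.3, 0.2, 0.4]
gripper_width: -0.002
grasp_force: 0.0
```

Request:
play_rows --steps '[[[0, 0, 0.1], [0, 0, 0]], [[0, 0, 0], [0, 0, 0]]]'

```text
time: 4.55
tool_pos: [0.4856, 0.1636, 0.1072]
ee_rot: [-3.142, -0.0, 1.656]
wrist_force: [0.5, -0.3, 0.4]
gripper_width: 0.007
grasp_force: 0.0
```

Request:
play_rows --steps '[[[0, 0, 0.1], [0, 0, 0]], [[0, 0, 0], [0, 0, 0]]]'

```text
time: 4.75
tool_pos: [0.4855, 0.1636, 0.1062]
ee_rot: [-3.141, -0.0, 1.656]
wrist_force: [-0.2, -1.0, -0.1]
gripper_width: -0.002
grasp_force: 0.0
```

Request:
play_rows --steps '[[[0, 0, 0.05], [0, 0, 0]], [[0, 0, 0], [0, 0, 0]]]'

```text
time: 4.95
tool_pos: [0.4856, 0.1636, 0.106]
ee_rot: [3.141, -0.0, 1.656]
wrist_force: [-1.3, -0.5, 3.4]
gripper_width: -0.001
grasp_force: 1.4
```

Contact: 3.4 N at z = 0.106. I'll slide inward (tool -x) in light contact.

Request:
play_rows --steps '[[[-0.4, 0, 0], [0, 0, 0]], [[-0.4, 0, 0], [0, 0, 0]], [[-0.4, 0, 0], [0, 0, 0]], [[-0.4, 0, 0], [0, 0, 0]], [[-0.4, 0, 0], [0, 0, 0]], [[0, 0, 0], [0, 0, 0]]]'

```text
time: 5.55
tool_pos: [0.4877, 0.143, 0.106]
ee_rot: [3.141, 0.0, 1.655]
wrist_force: [0.2, 0.5, 2.7]
gripper_width: 0.003
grasp_force: 2.0
```

Request:
play_rows --steps '[[[-0.4, 0, 0], [0, 0, 0]], [[-0.4, 0, 0], [0, 0, 0]], [[-0.4, 0, 0], [0, 0, 0]], [[-0.4, 0, 0], [0, 0, 0]], [[-0.4, 0, 0], [0, 0, 0]], [[0, 0, 0], [0, 0, 0]]]'

```text
time: 6.15
tool_pos: [0.4893, 0.1232, 0.106]
ee_rot: [3.141, 0.0, 1.655]
wrist_force: [0.3, 2.2, 5.3]
gripper_width: -0.0
grasp_force: 2.7
```

```bash
python3 st.py -47 92 32
```

```text
jig [-45.5  94.3  32. ] rot [3.141 0.    1.655] F [0.26 2.19 5.3 ] t 6.15 w -0.0
tool shift cm [-0.23 -0.15  0.  ] rotvec deg [0.03 0.01 0.01]
world d mm [-1.3 -2.4 -0. ]
```

Contact is kept at jig y = 94, inside the second band. Continuing inward.

Request:
play_rows --steps '[[[-0.5, -0.1, 0], [0, 0, 0]], [[-0.5, 0, 0], [0, 0, 0]], [[-0.5, 0, 0], [0, 0, 0]], [[-0.5, 0, 0], [0, 0, 0]], [[-0.5, 0, 0], [0, 0, 0]], [[-0.5, 0, 0], [0, 0, 0]], [[-0.5, 0, 0], [0, 0, 0]], [[-0.5, 0, 0], [0, 0, 0]], [[0, 0, 0], [0, 0, 0]]]'

```text
time: 7.05
tool_pos: [0.4915, 0.083, 0.106]
ee_rot: [3.141, 0.0, 1.655]
wrist_force: [-0.4, 2.3, 7.2]
gripper_width: 0.001
grasp_force: 3.0
```

Request:
play_rows --steps '[[[-0.5, 0, 0], [0, 0, 0]], [[-0.5, 0, 0], [0, 0, 0]], [[-0.5, 0, 0], [0, 0, 0]], [[-0.5, 0, 0], [0, 0, 0]], [[-0.5, 0, 0], [0, 0, 0]], [[-0.5, 0, 0], [0, 0, 0]], [[0, 0, 0], [0, 0, 0]]]'

```text
time: 7.75
tool_pos: [0.494, 0.0532, 0.106]
ee_rot: [3.141, 0.0, 1.655]
wrist_force: [-1.1, 2.3, 6.1]
gripper_width: -0.0
grasp_force: 3.1
```

```bash
python3 st.py -47 -8 32
```

```text
jig [-46.7  24.1  32. ] rot [3.141 0.    1.655] F [-1.1   2.3   6.13] t 7.75 w -0.0
tool shift cm [-3.21 -0.03  0.  ] rotvec deg [0.01 0.   0.  ]
world d mm [  2.4 -32.1  -0. ]
```

Still on the bar at jig y = 24. Now I'll feel for the groove edge in small slides.

Request:
play_rows --steps '[[[-0.3, 0, 0], [0, 0, 0]], [[-0.3, 0, 0], [0, 0, 0]], [[-0.3, 0, 0], [0, 0, 0]], [[-0.3, 0, 0], [0, 0, 0]], [[-0.3, 0, 0], [0, 0, 0]], [[0, 0, 0], [0, 0, 0]]]'

```text
time: 8.35
tool_pos: [0.4951, 0.0386, 0.1059]
ee_rot: [-3.142, -0.0, 1.656]
wrist_force: [-0.1, 2.5, 6.0]
gripper_width: -0.003
grasp_force: 3.0
```

Request:
play_rows --steps '[[[-0.3, 0, 0], [0, 0, 0]], [[-0.3, 0, 0], [0, 0, 0]], [[0, 0, 0], [0, 0, 0]]]'

```text
time: 8.65
tool_pos: [0.4948, 0.0318, 0.105]
ee_rot: [-3.139, 0.001, 1.655]
wrist_force: [-0.6, 0.0, 0.0]
gripper_width: 0.004
grasp_force: 0.0
```

Request:
play_rows --steps '[[[-0.3, 0, 0], [0, 0, 0]], [[-0.3, 0, 0], [0, 0, 0]], [[0, 0, 0], [0, 0, 0]]]'

```text
time: 8.95
tool_pos: [0.4961, 0.0265, 0.1055]
ee_rot: [-3.141, 0.0, 1.655]
wrist_force: [-0.2, -1.2, 0.4]
gripper_width: -0.003
grasp_force: 0.0
```

The force vanished at about jig y ≈ 3 to 9, so the tip is over the groove, as the image predicted. I'll centre at y = -8 and go down.

Request:
play_rows --steps '[[[-0.5, 0, 0], [0, 0, 0]], [[0, 0, 0], [0, 0, 0]], [[0, 0, 0.2], [0, 0, 0]], [[0, 0, 0.2], [0, 0, 0]], [[0, 0, 0], [0, 0, 0]]]'

```text
time: 9.45
tool_pos: [0.4963, 0.0222, 0.1014]
ee_rot: [-3.141, -0.0, 1.656]
wrist_force: [0.6, -0.7, -0.3]
gripper_width: 0.004
grasp_force: 0.0
```

Request:
play_rows --steps '[[[0, 0, 0.2], [0, 0, 0]], [[0, 0, 0.2], [0, 0, 0]], [[0, 0, 0.1], [0, 0, 0]], [[0, 0, 0], [0, 0, 0]]]'

```text
time: 9.85
tool_pos: [0.4965, 0.0221, 0.0966]
ee_rot: [-3.141, -0.0, 1.656]
wrist_force: [0.3, 1.0, -0.0]
gripper_width: -0.0
grasp_force: 0.0
```

```bash
python3 st.py -47 -8 21
```

```text
jig [-46.8  -7.1  22.6] rot [-3.141 -0.     1.656] F [ 0.32  1.05 -0.05] t 9.85 w -0.0
tool shift cm [-0.09 -0.02  0.16] rotvec deg [-0.02 -0.01  0.05]
world d mm [-0.1 -0.9 -1.6]
```

Inside the groove with no contact, and the key top should be 1.6 mm below. Pressing down.

Request:
play_rows --steps '[[[0, 0, 0.1], [0, 0, 0]], [[0, 0, 0.1], [0, 0, 0]], [[0, 0, 0.1], [0, 0, 0]], [[0, 0, 0], [0, 0, 0]]]'

```text
time: 10.25
tool_pos: [0.4969, 0.0221, 0.0941]
ee_rot: [3.141, -0.0, 1.656]
wrist_force: [-1.0, -0.7, 3.9]
gripper_width: 0.001
grasp_force: 2.3
```

Request:
play_rows --steps '[[[0, 0, 0.1], [0, 0, 0]], [[0, 0, 0.1], [0, 0, 0]], [[0, 0, 0.1], [0, 0, 0]], [[0, 0, 0], [0, 0, 0]]]'

```text
time: 10.65
tool_pos: [0.4968, 0.0221, 0.0912]
ee_rot: [3.141, -0.0, 1.656]
wrist_force: [-2.4, 0.1, 6.0]
gripper_width: 0.001
grasp_force: 3.5
```

Request:
play_rows --steps '[[[0, 0, 0.1], [0, 0, 0]], [[0, 0, 0.1], [0, 0, 0]], [[0, 0, 0], [0, 0, 0]]]'

```text
time: 10.95
tool_pos: [0.4969, 0.0221, 0.0895]
ee_rot: [3.141, 0.0, 1.656]
wrist_force: [-1.8, 0.6, 7.6]
gripper_width: -0.002
grasp_force: 4.3
```

Request:
play_rows --steps '[[[0, 0, 0.1], [0, 0, 0]], [[0, 0, 0.1], [0, 0, 0]], [[0, 0, 0], [0, 0, 0]]]'

```text
time: 11.25
tool_pos: [0.4969, 0.022, 0.088]
ee_rot: [3.141, 0.0, 1.656]
wrist_force: [-2.9, 0.7, 12.4]
gripper_width: -0.001
grasp_force: 6.1
```

Request:
play_rows --steps '[[[0, 0, 0.05], [0, 0, 0]], [[0, 0, 0], [0, 0, 0]], [[0, 0, 0], [0, 0, 0]], [[0, 0, 0], [0, 0, 0]]]'

```text
time: 11.65
tool_pos: [0.497, 0.0221, 0.088]
ee_rot: [3.14, 0.0, 1.656]
wrist_force: [-5.1, 0.4, 16.2]
gripper_width: -0.001
grasp_force: 7.8
```

On the stop: 7 mm travel, about 16 N and steady. Handing in.

```bash
python3 -c "
from workcell import env
print(env.job_done())"
```

```text
the job is handed in; nothing more can be done
None
```

I found the release groove by touch at about jig y = -8 mm and pressed the key fully home (7 mm of travel, about 16 N). I handed the job in with the fingers still holding it down; the hand-in gave no verdict, and I took no final picture to check the bystanders.

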